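# Line up the turned bells on the finishing board

### The job

The largest of five freshly turned woodwind bells already stands at one end of the finishing board; carry on the row by standing the other four upright on the free felt discs in order of size, the next largest right beside it and so on down to the smallest at the far end, each one centred on its own disc to within about a centimetre. Set each bell down gently rather than dropping it, don't tip any over, and leave the largest bell where it stands.

Things in the scene. Friction and masses are not known exactly. Their poses are not given: they have to be found in the camera images.
- bell_1: second-largest bell of the family, the largest of the four to be placed: a turned dark wooden woodwind bell, loose, standing flare down; flare 75 mm across at the foot (thin brass rim), 110 mm high, round socket 37 mm across over the topmost 27 mm with a steel ferrule and a dark bore in its top, waist 31 mm across below that; about 120 g. Origin: centre of the underside; z up its axis. It starts standing on the bench.
- bell_2: third-largest bell: a turned dark wooden woodwind bell, loose, standing flare down; flare 66 mm across at the foot (thin brass rim), 96 mm high, round socket 34 mm across over the topmost 27 mm with a steel ferrule and a dark bore in its top, waist 28 mm across below that; about 90 g. Origin: centre of the underside; z up its axis. It starts standing on the bench.
- bell_3: fourth-largest bell: a turned dark wooden woodwind bell, loose, standing flare down; flare 57 mm across at the foot (thin brass rim), 82 mm high, round socket 31 mm across over the topmost 27 mm with a steel ferrule and a dark bore in its top, waist 25 mm across below that; about 65 g. Origin: centre of the underside; z up its axis. It starts standing on the bench.
- bell_4: smallest bell: a turned dark wooden woodwind bell, loose, standing flare down; flare 48 mm across at the foot (thin brass rim), 68 mm high, round socket 28 mm across over the topmost 27 mm with a steel ferrule and a dark bore in its top, waist 22 mm across below that; about 45 g. Origin: centre of the underside; z up its axis. It starts standing on the bench.
- bell_master: the largest bell, same make, 85 mm across at the foot, 124 mm high, socket 40 mm across, about 160 g, loose. It already stands on a felt disc at one end of the row on the board (either end) and stays there. Origin: centre of the underside; z up.
- board: finishing board, fixed, pale plywood 125 x 500 x 18 mm, long along its own y, with a low wooden cleat (12 mm wide, 10 mm high) across each end and a 4 mm high strip along its +x edge. Five felt discs lie on it in one straight row along its y axis, on its centre line (x = 0), 95 mm apart, the middle one at its centre. Origin: centre of the underside; the felt tops are 21 mm above it. It rests on the bench (height 0) and lies roughly across in front of the robot.
- felt_a: one of the four free blue felt discs on the board, 82 mm across, 3 mm thick, fixed, all alike; it takes the end of the row away from the largest bell. Origin: centre of its underside, on the board's top; its top is 3 mm above that.
- felt_b: one of the four free blue felt discs on the board, 82 mm across, 3 mm thick, fixed, all alike; one of the three inner places of the row, which one varies: tell by position. Origin: centre of its underside, on the board's top; its top is 3 mm above that.
- felt_c: one of the four free blue felt discs on the board, 82 mm across, 3 mm thick, fixed, all alike; one of the three inner places of the row, which one varies: tell by position. Origin: centre of its underside, on the board's top; its top is 3 mm above that.
- felt_d: one of the four free blue felt discs on the board, 82 mm across, 3 mm thick, fixed, all alike; one of the three inner places of the row, which one varies: tell by position. Origin: centre of its underside, on the board's top; its top is 3 mm above that.
Not all that is in view belongs to the job. What is shaped like the bell_4 but blue is not meant.

How it is judged:
At the end, for the whole second after the job is handed in: The largest bell is within 12 mm of its start; along the row from it stand bell_1, bell_2, bell_3 and, at the far end, bell_4, each within 12 mm of its felt disc's centre along and across the board, foot on the felt (5 mm), upright within 0.1 rad, released and at rest (((y of bell_master in the frame of board between -0.202 and -0.178 m and y of bell_1 in the frame of board between -0.107 and -0.083 m and y of bell_2 in the frame of board between -0.012 and 0.012 m and y of bell_3 in the frame of board between 0.083 and 0.107 m and y of bell_4 in the frame of board between 0.178 and 0.202 m) or (y of bell_master in the frame of board between 0.178 and 0.202 m and y of bell_1 in the frame of board between 0.083 and 0.107 m and y of bell_2 in the frame of board between -0.012 and 0.012 m and y of bell_3 in the frame of board between -0.107 and -0.083 m and y of bell_4 in the frame of board between -0.202 and -0.178 m)) and x of bell_1 in the frame of board between -0.012 and 0.012 m and z of bell_1 in the frame of board between 0.016 and 0.026 m and angle between each of bell_1, bell_2, bell_3, bell_4, bell_master's own z axis and vertical below 0.1 rad and linear speed of each of bell_1, bell_2, bell_3, bell_4, bell_master below 0.02 m/s and angular speed of each of bell_1, bell_2, bell_3, bell_4, bell_master below 0.3 rad/s and x of bell_2 in the frame of board between -0.012 and 0.012 m and z of bell_2 in the frame of board between 0.016 and 0.026 m and x of bell_3 in the frame of board between -0.012 and 0.012 m and z of bell_3 in the frame of board between 0.016 and 0.026 m and x of bell_4 in the frame of board between -0.012 and 0.012 m and z of bell_4 in the frame of board between 0.016 and 0.026 m and x of bell_master in the frame of board between -0.012 and 0.012 m and z of bell_master in the frame of board between 0.016 and 0.026 m and distance of bell_master from where it was at the start of the episode below 0.012 m); the robot touches nothing.
It fails at once if a bell is tipped over (leaning more than 45 degrees) (angle between any of bell_1, bell_2, bell_3, bell_4, bell_master's own z axis and vertical above 0.785 rad).
It fails at once if a bell is dropped: let go with its foot more than 30 mm above its felt ((height (world z) of bell_1 above 0.051 m and contact force between the fingers and bell_1 below 0.05 N) or (height (world z) of bell_2 above 0.051 m and contact force between the fingers and bell_2 below 0.05 N) or (height (world z) of bell_3 above 0.051 m and contact force between the fingers and bell_3 below 0.05 N) or (height (world z) of bell_4 above 0.051 m and contact force between the fingers and bell_4 below 0.05 N)).
It fails at once if the largest bell is shifted by more than 20 mm (distance of bell_master from where it was at the start of the episode above 0.02 m).
It also fails if it takes over 120 s, if anything falls off the work surface, if the arm or the gripper's body presses on something with over 40 N, if the wrist force passes 120 N, or if a joint passes its speed limit or range.

### The arm

A 6-joint arm with a two-finger parallel gripper is mounted at the origin on the work surface. World frame = base frame: x ahead of the robot, y to its left, z up, the work surface at z = 0. Lengths are in m, angles in rad, forces in N, time in s.
With the tool pointing down it reaches from about 0.375 to 0.75 m from the base axis. Payload 9 kg.
Tool frame: the origin (TCP) lies at the very end of the fingers, on their centre line; the grasp point (between the pads) lies 19 mm behind it; x points along the fingers, z is the direction in which the jaws open and shut, and the axes are right-handed (so a half turn about x gives the same grasp; the last joint's range is limited). The gripper opens to 85 mm and grips with 20 to 120 N. Pads are 22 mm wide; open, the fingers measure 114 mm over their backs; the gripper's body (76 mm by 85 mm) begins 54 mm behind the grasp point. The pads swing forward as they close: fully open they stand 13 mm farther back than shut.
Start: joints at [-1.476, 0.104, 0.097, 1.564, 0, 1.353], TCP at [0.185, -0.571, 0.231] pointing down, gripper open.
Joint ranges: [-2.99, 2.99], [-0.84, 1.86], [-1.1, 1.16], [-1.84, 2.11], [-1.51, 1.56], [-3.14, 3.14]. Speed limits (rad/s): [2.22, 2.22, 2.57, 3.14, 3.14, 3.14].

### API

Orientations are given as a unit quaternion [w, x, y, z].
In Python, from plant import sensors, grab_frame, camera_params, workorder, models gives the robot as it stands. The module is installed in compiled form; this text tells all that it offers.
- The arm moves only by the tool send_rows, never from a script. Its argument "moves" is a list of rows, each an object with "dp": the shift along the tool's x, y, z in cm, a list of three; "turn": the turn, a rotation vector about the tool's x, y, z in rad, a list of three. A call has 1 to 5 rows; each row is the pose to reach, as a shift and turn from the pose measured when the call began, along the tool's axes at that moment; what a row does not reach only later rows make up. A row lasts 1/8 s, in which the tool goes at most 62.5 mm and 10.7 degrees, less where a joint would pass 70% of its speed; a pose out of reach is approached as far as the arm can. A call with a gripper value outside its range is refused whole. "gripper" is the gripper's target within -1 to 1 (shut at 1, half-way at 0, fully open at -1), set as the call begins (left out, the last holds). The fingers move at their own pace and stop on an object; the grip force is fixed at half the most. Time passes only in rows, so rows that repeat a pose let the fingers close. It gives the time, the measured TCP pose, the force and the opening at its end, in the units of the state.
- sensors.observe(): the state, without advancing time (a new reading comes with each control period).
- grab_frame(name): name is "scene" or "top"; returns (picture, depth): 420x560x3 uint8, red, green, blue; 420x560 float32, m along the optical axis (not along the pixel's ray), 0 where there is no reading.
- camera_params(name): a dict with "fovy" (degrees; the focal length in pixels is half the picture's height over the tangent of half this angle, whatever the lens; pixels are square), "cx", "cy" (the principal point, pixels), "R" (3x3) and "t" (3): a world point X has camera coordinates R X + t. Camera axes: x right, y down, z forward; pixel columns grow to the right and rows downward; lengths in m; the calibration is good to about 2 mm. A picture is of the moment at which its call begins. camera_params takes no time and is no camera call.
- workorder.finish_job(): hands the job in, once; it reports no verdict.
Trained networks look in the newest picture that a camera, given by its name, has taken for a name from the list of things; names that differ only in an ending like _2 or _b are one class to them, and where a whole thing is asked for, a point or a joint stands for the part that bears it (a point fixed in the world has none). Each returns a list of dicts, best first, with "conf" (0 to 1); they miss things now and then, are a little off and sometimes report something else, mostly with a low value. They report only what shows in the picture. A call takes as long as a camera call. They do not tell look-alikes from the thing itself.
- models.cut_out(camera, target): "pixels" (420x560 bool, what is visible of it) and "extent" ([centre column, centre row, width, height] in pixels, round what is visible of it).
The state is a dict: "clock": time; "joint_pos": joint angles; "qvel": joint speeds; "joint_torque": joint torques, N m; "ee_pos": TCP position; "orientation": TCP orientation; "contact_force": force on the tool from outside, world axes, zero at the start; "wrist_torque": the same for the moment, N m; "opening": finger opening in m.
Only numpy, scipy, OpenCV 4.12 (cv2) and the standard library are available. Lean on these libraries where they do the work, as an engineer would, in place of code of your own. Each camera call takes 0.05 s, during which the arm holds its last target. There are 200 camera calls.

## Working session

There is one attempt and no reset: what is moved stays moved. The work goes in short steps, Python scripts to look and compute and a tool call to move; the robot and the scene stay as the last step left them, time stands still between calls to the robot, and variables do not carry over. Pictures are saved under pics/ and viewed, about 12 in all and at most 16, crops included, and the job is handed in when it is done.

Besides the shell and the picture viewer there is one more tool, called as name(argument=value, ...) on one line, values as JSON. send_rows: Moves the arm, as the interface text tells. Its arguments: {"type":"object","properties":{"moves":{"type":"array"},"gripper":{"type":"number"}},"required":["moves"]}

```bash
mkdir -p pics
python3 - <<'E'
from plant import *
import cv2
for n in("scene","top"):
    p,d=grab_frame(n);cv2.imwrite(f"pics/{n}0.png",p[...,::-1]);c=camera_params(n);print(n,c)
print(sensors.observe())
E
```

```text
scene {'fovy': 51.295507370826556, 'cx': 284.8379611669815, 'cy': 210.14284804466305, 'R': array([[ 0.11392191,  0.99345141,  0.00872306],
       [ 0.69063809, -0.07287966, -0.71951899],
       [-0.71417142,  0.08799346, -0.69441798]]), 't': array([-0.03499983, -0.33997796,  1.70530762])}
top {'fovy': 55.33961822742738, 'cx': 280.26954563274325, 'cy': 204.90211527819767, 'R': array([[-0.02271516, -0.99943777, -0.02466088],
       [-0.9889586 ,  0.02607653, -0.14587973],
       [ 0.14644078,  0.02107491, -0.98899492]]), 't': array([-0.02750356,  0.56060738,  0.97113679])}
{'clock': 0.1, 'joint_pos': array([-1.47567081e+00,  1.04646989e-01,  9.65691848e-02,  1.56391042e+00,
        1.30023538e-05,  1.35310809e+00]), 'qvel': array([ 1.22465391e-04, -2.06014434e-03,  2.06978566e-03, -2.32889677e-04,
        1.07658846e-03,  6.45777500e-06]), 'joint_torque': array([ 5.85931528e-03, -5.58208323e+01,  5.04718530e+01,  1.30980203e-02,
       -3.72920586e-04,  1.27465304e-05]), 'ee_pos': array([ 0.18463328, -0.57057695,  0.23060794]), 'orientation': array([ 0.57150583,  0.41633034,  0.57205728, -0.41569292]), 'contact_force': array([-0.44470563, -0.43144653, -0.15771436]), 'wrist_torque': array([ 0.04666377, -0.0026417 ,  0.03738754]), 'opening': 0.08567188188524223}
```

View pics/top0.png

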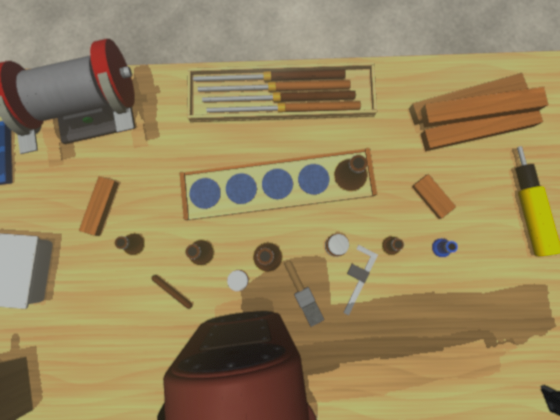

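View pics/scene0.png

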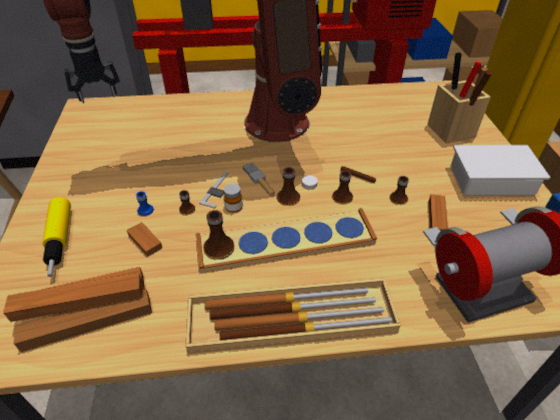

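Top view: dark bells at (130,243), (200,252), (267,257), (393,245). The largest bell is on the board at (350,172), and the free felts are at (205,193), (241,188), (277,184) and (313,179). Possible mix-ups are the blue bell at (445,247), the jars at (338,244) and (237,280), and the master bell itself. Next I'll measure from depth.

```bash
cat > h.py <<'E'
from plant import *
import numpy as np, cv2
from scipy import ndimage as ni
def world(n):
    p,d=grab_frame(n);c=camera_params(n);f=210/np.tan(np.radians(c['fovy']/2))
    v,u=np.mgrid[:420,:560]
    X=np.stack([(u-c['cx'])/f*d,(v-c['cy'])/f*d,d],-1)
    W=(X-c['t'])@c['R']; W[d==0]=np.nan
    return p,d,W
def circ(P):
    A=np.c_[2*P[:,:2],np.ones(len(P))];s=np.linalg.lstsq(A,(P[:,:2]**2).sum(1),rcond=None)[0]
    return s[:2],np.sqrt(s[2]+s[0]**2+s[1]**2)
def bells(n,boxes,p,W):
    for k,(u0,v0,u1,v1) in boxes.items():
        w=W[v0:v1,u0:u1].reshape(-1,3);w=w[~np.isnan(w[:,2])]
        zt=np.percentile(w[:,2],99.5);T=w[w[:,2]>zt-.006]
        lo,hi=T[:,:2].min(0),T[:,:2].max(0)
        (c,r)=cv2.minEnclosingCircle((T[:,:2]*1000).astype(np.float32))
        print(n,k,'ztop %.4f'%zt,'mid',((lo+hi)/2).round(4),'enc',np.round(c,1),'r %.1f'%r,len(T))
E
python3 - <<'E'
from h import *
p,d,W=world("top")
bells("top",{'L':(110,228,150,262),'M':(182,236,220,270),'R':(248,238,288,275),'X':(378,233,408,260),'blue':(428,236,462,260),'master':(330,150,372,192),'jar1':(325,232,352,258),'jar2':(225,268,250,294)},p,W)
h=cv2.cvtColor(p,cv2.COLOR_RGB2HSV)
m=((h[...,0]>105)&(h[...,0]<125)&(h[...,1]>110))
m[:140]=0;m[220:]=0;m[:,:180]=0
l,n=ni.label(m)
F=[]
for i in range(1,n+1):
    w=W[l==i]
    if len(w)>300: (c,r)=cv2.minEnclosingCircle((w[:,:2]*1000).astype(np.float32));F.append(np.nanmean(w,0));print('felt',F[-1].round(4),np.round(c,1),round(r,1),len(w))
p,d,W=world("scene")
bells("scene",{'L':(385,172,415,206),'M':(330,166,360,206),'R':(272,163,305,207),'X':(175,186,200,216),'master':(200,206,238,260),'blue':(133,188,158,218)},p,W)
E
```

```text
top L ztop 0.0868 mid [0.4733 0.3445] enc [473.6 344.9] r 15.9 131
top M ztop 0.1005 mid [0.4472 0.168 ] enc [447.4 167.8] r 17.5 163
top R ztop 0.1143 mid [ 0.4323 -0.0049] enc [432.2  -4.6] r 19.0 209
top X ztop 0.0721 mid [ 0.4544 -0.3217] enc [ 454.4 -322.4] r 14.6 109
top blue ztop 0.0722 mid [ 0.4455 -0.4485] enc [ 445.4 -449.3] r 14.9 114
top master ztop 0.1496 mid [ 0.6378 -0.2243] enc [ 637.7 -223.8] r 20.6 246
top jar1 ztop 0.0800 mid [ 0.4564 -0.1793] enc [ 456.9 -179.2] r 24.6 296
top jar2 ztop 0.0232 mid [0.3748 0.0713] enc [375.3  72.1] r 25.6 289
scene L ztop 0.0835 mid [0.4751 0.3437] enc [474.7 344. ] r 16.9 62
scene M ztop 0.0965 mid [0.4489 0.1663] enc [448.2 167.1] r 18.6 76
scene R ztop 0.1112 mid [ 0.4341 -0.0057] enc [434.5  -6. ] r 20.7 88
scene X ztop 0.0695 mid [ 0.4564 -0.3224] enc [ 456.6 -323.5] r 14.9 51
scene master ztop 0.1461 mid [ 0.6382 -0.2248] enc [ 638.6 -223.2] r 22.3 151
scene blue ztop 0.0695 mid [ 0.4473 -0.4497] enc [ 446.2 -450.4] r 15.7 56
```

Run:
```python
import cv2
p=cv2.imread('pics/top0.png')[145:300,100:470];cv2.imwrite('pics/crop0.png',cv2.resize(p,None,fx=2.1,fy=2.1,interpolation=cv2.INTER_CUBIC))
```

```text
(no output)
```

View pics/crop0.png

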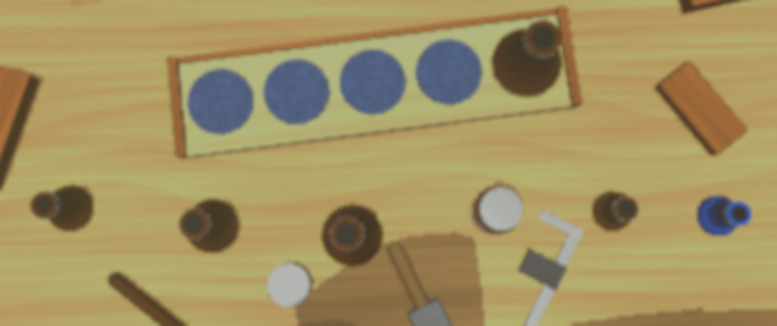

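The tops measure 114, 100, 87 and 72 mm against 110, 96, 82 and 68 mm stated (the top camera reads about 4 mm high). That makes (267,257) bell_1, (200,252) bell_2, (130,243) bell_3 and dark (393,245) bell_4; (445,247) is the blue decoy. The crop confirms these colours. Next, the felts.

Run:
```python
from h import *
for n,win in(("top",(140,180,220,335)),("scene",(205,235,262,370))):
    p,d,W=world(n)
    q=p.astype(int);m=(q[...,2]>q[...,0]+15);k=np.zeros_like(m);k[win[0]:win[2],win[1]:win[3]]=1;m&=k
    l,N=ni.label(m);F=[]
    for i in range(1,N+1):
        if (l==i).sum()<300: continue
        w=W[l==i];w=w[~np.isnan(w[:,0])];c,r=cv2.minEnclosingCircle((w[:,:2]*1000).astype(np.float32))
        F.append(np.median(w,0));F[-1][:2]=w[:,:2].mean(0);print(n,F[-1].round(4),np.round(c,1),round(r,1),len(w))
    F=np.array(F);F=F[np.argsort(F[:,1])]
    dy=np.polyfit(np.arange(len(F)),F[:,:2],1);print('step',dy[0].round(4),np.linalg.norm(dy[0]),'ang of board x deg',np.degrees(np.arctan2(-dy[0][0],dy[0][1])),'fit',[(dy[1]+i*dy[0]).round(4) for i in range(-1,len(F))])
```

```text
top [ 0.6288 -0.1281  0.0224] [ 629.1 -128.1] 39.4 704
top [ 0.6189 -0.0333  0.0224] [619.1 -33.6] 39.5 708
top [0.6092 0.0611 0.0223] [609.   60.5] 39.9 693
top [0.5992 0.1552 0.0223] [599.3 155.5] 39.5 699
step [-0.0098  0.0944] 0.09492759209599252 ang of board x deg 5.947076248433504 fit [array([ 0.6386, -0.2223]), array([ 0.6288, -0.1279]), array([ 0.6189, -0.0335]), array([0.6091, 0.0609]), array([0.5993, 0.1553])]
scene [0.6004 0.1554 0.02  ] [598.5 155.9] 41.9 427
scene [0.6104 0.0608 0.0198] [608.3  60.6] 43.2 446
scene [ 0.6203 -0.0335  0.0199] [619.7 -32.3] 42.0 467
scene [ 0.6297 -0.1281  0.0198] [ 629.  -127.3] 43.8 482
step [-0.0098  0.0945] 0.09497609680252961 ang of board x deg 5.908169028729587 fit [array([ 0.6396, -0.2225]), array([ 0.6298, -0.1281]), array([ 0.6201, -0.0336]), array([0.6103, 0.0609]), array([0.6005, 0.1554])]
```

send_rows(moves=[{"dp": [0, 17, -8], "turn": [-0.85, 0, 0]}, {"dp": [0, 17, -8], "turn": [-0.85, 0, 0]}, {"dp": [0, 17, -8], "turn": [-0.85, 0, 0]}, {"dp": [0, 17, -8], "turn": [-0.85, 0, 0]}, {"dp": [0, 17, -8], "turn": [-0.85, 0, 0]}], gripper=-1)

```text
clock: 0.92
ee_pos: [0.3226, -0.4416, 0.2312]
orientation: [0.693, 0.141, 0.693, -0.141]
contact_force: [0.2, 0.1, -0.2]
opening: 0.0855
```

send_rows(moves=[{"dp": [8, 16.1, 7.6], "turn": [-0.4, 0, 0]}, {"dp": [8, 16.1, 7.6], "turn": [-0.4, 0, 0]}, {"dp": [8, 16.1, 7.6], "turn": [-0.4, 0, 0]}, {"dp": [8, 16.1, 7.6], "turn": [-0.4, 0, 0]}, {"dp": [8, 16.1, 7.6], "turn": [-0.4, 0, 0]}])

```text
clock: 1.55
ee_pos: [0.4555, -0.3228, 0.1512]
orientation: [0.707, 0.0, 0.707, -0.0]
contact_force: [-0.3, -0.3, 0.3]
opening: 0.0853
```

send_rows(moves=[{"dp": [4, 0, 0], "turn": [0, 0, 0]}, {"dp": [8, 0, 0], "turn": [0, 0, 0]}, {"dp": [11, 0, 0], "turn": [0, 0, 0]}, {"dp": [11.7, 0, 0], "turn": [0, 0, 0]}, {"dp": [11.7, 0, 0], "turn": [0, 0, 0]}])

```text
clock: 2.17
ee_pos: [0.4553, -0.324, 0.0352]
orientation: [0.707, 0.0, 0.707, -0.001]
contact_force: [0.1, 0.1, 0.5]
opening: 0.0857
```

send_rows(moves=[{"dp": [0, 0, 0], "turn": [0, 0, 0]}, {"dp": [0, 0, 0], "turn": [0, 0, 0]}, {"dp": [0, 0, 0], "turn": [0, 0, 0]}, {"dp": [0, 0, 0], "turn": [0, 0, 0]}, {"dp": [0, 0, 0], "turn": [0, 0, 0]}], gripper=1)

```text
clock: 2.8
ee_pos: [0.4556, -0.3242, 0.0358]
orientation: [0.707, 0.0, 0.707, -0.001]
contact_force: [0.1, -0.9, 3.7]
opening: 0.0268
```

send_rows(moves=[{"dp": [-2, 0, 0], "turn": [0, 0, 0]}, {"dp": [-7, 0, 0], "turn": [0, 0, 0]}, {"dp": [-13, 0, 0], "turn": [0, 0, 0]}, {"dp": [-18, 0, 0], "turn": [0, 0, 0]}, {"dp": [-18, 0, 0], "turn": [0, 0, 0]}])

```text
clock: 3.42
ee_pos: [0.4569, -0.3255, 0.2217]
orientation: [0.709, -0.002, 0.705, -0.003]
contact_force: [0.2, -0.1, -1.0]
opening: 0.0262
```

Run:
```python
from h import *
p,d,W=world("scene");cv2.imwrite('pics/s1.png',cv2.resize(p[40:260,80:420,::-1],None,fx=2,fy=2))
```

```text
(no output)
```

View pics/s1.png

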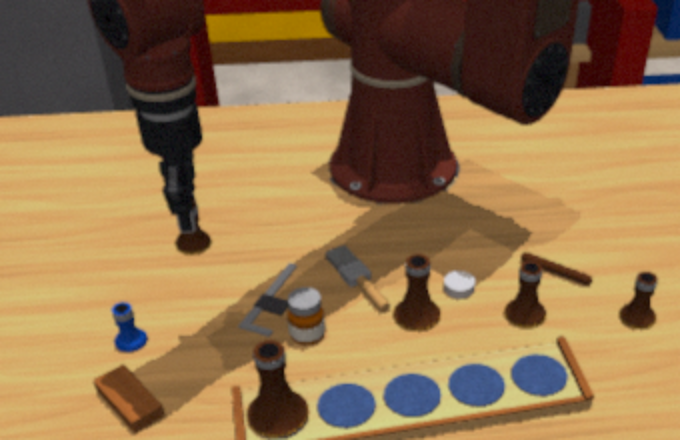

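Bell_4 is held upright at crop pixel (192,235), and the blue decoy is untouched.

send_rows(moves=[{"dp": [0, 5, 1.5], "turn": [0, 0, 0]}, {"dp": [0, 10, 3], "turn": [0, 0, 0]}, {"dp": [0, 15, 4.5], "turn": [0, 0, 0]}, {"dp": [0, 20, 6], "turn": [0, 0, 0]}, {"dp": [0, 25, 7.5], "turn": [0, 0, 0]}])

```text
clock: 4.1
ee_pos: [0.5311, -0.0729, 0.2166]
orientation: [0.708, -0.001, 0.707, -0.002]
contact_force: [1.2, -0.5, 0.1]
opening: 0.0266
```

send_rows(moves=[{"dp": [0, 5, 1.5], "turn": [0, 0, 0]}, {"dp": [0, 10, 3], "turn": [0, 0, 0]}, {"dp": [0, 15, 4.5], "turn": [0, 0, 0]}, {"dp": [0, 20, 6], "turn": [0, 0, 0]}, {"dp": [0, 22.7, 6.9], "turn": [0, 0, 0]}])

```text
clock: 4.72
ee_pos: [0.5998, 0.1564, 0.2142]
orientation: [0.707, -0.001, 0.708, -0.001]
contact_force: [0.5, 0.2, -0.7]
opening: 0.0264
```

send_rows(moves=[{"dp": [4, -0.2, 0], "turn": [0, 0, 0]}, {"dp": [8, -0.2, 0], "turn": [0, 0, 0]}, {"dp": [12, -0.2, 0], "turn": [0, 0, 0]}, {"dp": [14, -0.2, 0], "turn": [0, 0, 0]}, {"dp": [14, -0.2, 0], "turn": [0, 0, 0]}])

```text
clock: 5.35
ee_pos: [0.5981, 0.1538, 0.0725]
orientation: [0.705, -0.001, 0.709, -0.001]
contact_force: [0.5, -0.2, -0.5]
opening: 0.026
```

send_rows(moves=[{"dp": [0.5, 0, 0.15], "turn": [0, 0, 0]}, {"dp": [1, 0, 0.15], "turn": [0, 0, 0]}, {"dp": [1.4, 0, 0.15], "turn": [0, 0, 0]}, {"dp": [1.5, 0, 0.15], "turn": [0, 0, 0]}, {"dp": [1.5, 0, 0.15], "turn": [0, 0, 0]}])

```text
clock: 5.98
ee_pos: [0.5996, 0.1538, 0.0576]
orientation: [0.705, -0.001, 0.709, -0.001]
contact_force: [-0.0, 0.3, -0.1]
opening: 0.0262
```

send_rows(moves=[{"dp": [0.05, 0, 0], "turn": [0, 0, 0]}, {"dp": [0.05, 0, 0], "turn": [0, 0, 0]}, {"dp": [0.05, 0, 0], "turn": [0, 0, 0]}, {"dp": [0.05, 0, 0], "turn": [0, 0, 0]}, {"dp": [0.05, 0, 0], "turn": [0, 0, 0]}], gripper=-1)

```text
clock: 6.6
ee_pos: [0.5996, 0.1537, 0.0571]
orientation: [0.705, -0.001, 0.709, -0.001]
contact_force: [-0.3, 0.0, -0.1]
opening: 0.0856
```

send_rows(moves=[{"dp": [-2, 0, 0], "turn": [0, 0, 0]}, {"dp": [-6, 0, 0], "turn": [0, 0, 0]}, {"dp": [-10, 0, 0], "turn": [0, 0, 0]}, {"dp": [-14, 0, 0], "turn": [0, 0, 0]}, {"dp": [-14, 0, 0], "turn": [0, 0, 0]}])

```text
clock: 7.22
ee_pos: [0.6024, 0.1544, 0.2028]
orientation: [0.708, -0.001, 0.706, -0.001]
contact_force: [0.5, 0.1, -0.4]
opening: 0.0852
```

send_rows(moves=[{"dp": [0, 5, -3.4], "turn": [0, 0, 0]}, {"dp": [0, 10, -6.7], "turn": [0, 0, 0]}, {"dp": [0, 15, -10], "turn": [0, 0, 0]}, {"dp": [4, 19, -12.8], "turn": [0, 0, 0]}, {"dp": [5, 19, -12.8], "turn": [0, 0, 0]}])

```text
clock: 7.85
ee_pos: [0.471, 0.3461, 0.1493]
orientation: [0.707, -0.003, 0.707, -0.0]
contact_force: [0.6, -0.8, 0.0]
opening: 0.0852
```

Run:
```python
from h import *
p,d,W=world("top");cv2.imwrite('pics/t2.png',p[...,::-1])
b={'b4':(180,172,214,212)}
bells("top",b,p,W)
p,d,W=world("scene");bells("scene",{'b4':(335,190,370,236)},p,W);cv2.imwrite('pics/s2.png',p[...,::-1])
```

```text
top b4 ztop 0.0926 mid [0.598  0.1553] enc [598.2 155.2] r 14.4 106
scene b4 ztop 0.0894 mid [0.5992 0.1545] enc [599.  152.9] r 15.5 65
```

View pics/t2.png

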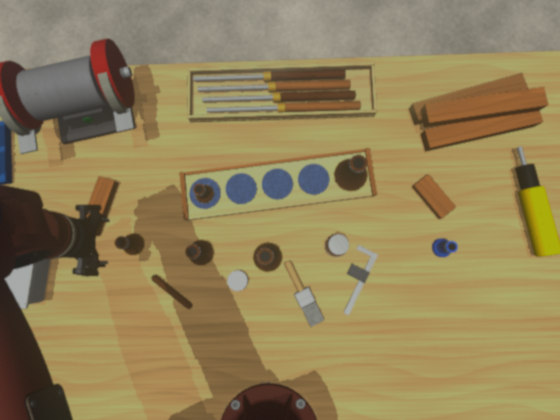

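Bell_4 stands on the far-end felt at (205,192), within 2 mm. On to bell_3.

send_rows(moves=[{"dp": [1, -0.2, 0.35], "turn": [0, 0, 0]}, {"dp": [5, -0.2, 0.35], "turn": [0, 0, 0]}, {"dp": [9, -0.2, 0.35], "turn": [0, 0, 0]}, {"dp": [10.1, -0.2, 0.35], "turn": [0, 0, 0]}, {"dp": [10.1, -0.2, 0.35], "turn": [0, 0, 0]}])

```text
clock: 8.57
ee_pos: [0.4775, 0.341, 0.0497]
orientation: [0.707, -0.002, 0.707, -0.002]
contact_force: [-0.5, -0.0, 1.2]
opening: 0.0853
```

send_rows(moves=[{"dp": [0, 0, 0], "turn": [0, 0, 0]}, {"dp": [0, 0, 0], "turn": [0, 0, 0]}, {"dp": [0, 0, 0], "turn": [0, 0, 0]}, {"dp": [0, 0, 0], "turn": [0, 0, 0]}, {"dp": [0, 0, 0], "turn": [0, 0, 0]}], gripper=1)

```text
clock: 9.2
ee_pos: [0.478, 0.3412, 0.0505]
orientation: [0.708, -0.002, 0.706, -0.001]
contact_force: [-0.3, -0.7, 4.6]
opening: 0.0298
```

send_rows(moves=[{"dp": [-2, 0, 0], "turn": [0, 0, 0]}, {"dp": [-7, 0, 0], "turn": [0, 0, 0]}, {"dp": [-13, 0, 0], "turn": [0, 0, 0]}, {"dp": [-18, 0, 0], "turn": [0, 0, 0]}, {"dp": [-18, 0, 0], "turn": [0, 0, 0]}])

```text
clock: 9.82
ee_pos: [0.4794, 0.3429, 0.2366]
orientation: [0.71, -0.001, 0.704, -0.0]
contact_force: [0.6, 0.4, -0.9]
opening: 0.0297
```

send_rows(moves=[{"dp": [0, -5, 2.3], "turn": [0, 0, 0]}, {"dp": [0, -10, 4.5], "turn": [0, 0, 0]}, {"dp": [0, -15, 6.8], "turn": [0, 0, 0]}, {"dp": [0, -20, 9], "turn": [0, 0, 0]}, {"dp": [0, -25, 11], "turn": [0, 0, 0]}])

```text
clock: 10.45
ee_pos: [0.5895, 0.0912, 0.2374]
orientation: [0.71, -0.001, 0.704, -0.0]
contact_force: [1.2, -0.0, -0.7]
opening: 0.0294
```

send_rows(moves=[{"dp": [0, -3.3, 2], "turn": [0, 0.008, 0]}, {"dp": [5, -3.3, 1.9], "turn": [0, 0.008, 0]}, {"dp": [10, -3.3, 1.9], "turn": [0, 0.008, 0]}, {"dp": [15, -3.3, 1.9], "turn": [0, 0.008, 0]}, {"dp": [15, -3.3, 1.9], "turn": [0, 0.008, 0]}])

```text
clock: 11.08
ee_pos: [0.6059, 0.0585, 0.083]
orientation: [0.704, -0.0, 0.71, 0.0]
contact_force: [-0.6, -0.6, -0.3]
opening: 0.0291
```

send_rows(moves=[{"dp": [0.3, 0, 0.35], "turn": [0, -0.004, 0]}, {"dp": [0.7, 0, 0.35], "turn": [0, -0.008, 0]}, {"dp": [1.0, 0, 0.35], "turn": [0, -0.008, 0]}, {"dp": [1.05, 0, 0.35], "turn": [0, -0.008, 0]}, {"dp": [1.05, 0, 0.35], "turn": [0, -0.008, 0]}])

```text
clock: 11.7
ee_pos: [0.6095, 0.0585, 0.0729]
orientation: [0.707, -0.0, 0.707, 0.0]
contact_force: [0.7, -0.3, -0.9]
opening: 0.0293
```

send_rows(moves=[{"dp": [0.1, 0, 0], "turn": [0, 0, 0]}, {"dp": [0.1, 0, 0], "turn": [0, 0, 0]}])

```text
clock: 11.95
ee_pos: [0.6095, 0.0585, 0.0718]
orientation: [0.707, -0.0, 0.707, 0.0]
contact_force: [0.1, 0.5, -0.5]
opening: 0.0298
```

send_rows(moves=[{"dp": [0, 0, 0], "turn": [0, 0, 0]}, {"dp": [0, 0, 0], "turn": [0, 0, 0]}, {"dp": [0, 0, 0], "turn": [0, 0, 0]}, {"dp": [0, 0, 0], "turn": [0, 0, 0]}, {"dp": [0, 0, 0], "turn": [0, 0, 0]}], gripper=-1)

```text
clock: 12.58
ee_pos: [0.6096, 0.0585, 0.0719]
orientation: [0.707, -0.0, 0.707, 0.0]
contact_force: [0.3, -0.6, 0.3]
opening: 0.0854
```

send_rows(moves=[{"dp": [-2, 0, 0], "turn": [0, 0, 0]}, {"dp": [-6, 0, 0], "turn": [0, 0, 0]}, {"dp": [-10, 0, 0], "turn": [0, 0, 0]}, {"dp": [-13, 0, 0], "turn": [0, 0, 0]}, {"dp": [-13, 0, 0], "turn": [0, 0, 0]}])

```text
clock: 13.2
ee_pos: [0.6113, 0.0583, 0.2065]
orientation: [0.709, -0.0, 0.705, -0.0]
contact_force: [-0.5, -0.9, 0.3]
opening: 0.0851
```

Bell_2 at (.448, .1672): dx −16.3 cm, dy +10.9 cm.

send_rows(moves=[{"dp": [0, 3.5, -5], "turn": [0, 0.003, 0]}, {"dp": [0, 7, -10], "turn": [0, 0.003, 0]}, {"dp": [0, 10.9, -16.3], "turn": [0, 0.003, 0]}, {"dp": [3, 10.9, -16.3], "turn": [0, 0.003, 0]}, {"dp": [4, 10.9, -16.3], "turn": [0, 0.003, 0]}])

```text
clock: 13.82
ee_pos: [0.4471, 0.1677, 0.1641]
orientation: [0.708, -0.001, 0.707, 0.0]
contact_force: [0.7, -0.5, -0.6]
opening: 0.0854
```

send_rows(moves=[{"dp": [1, 0, 0.1], "turn": [0, 0, 0]}, {"dp": [5, 0, 0.1], "turn": [0, 0, 0]}, {"dp": [9, 0, 0.1], "turn": [0, 0, 0]}, {"dp": [10.2, 0, 0.1], "turn": [0, 0, 0]}, {"dp": [10.2, 0, 0.1], "turn": [0, 0, 0]}])

```text
clock: 14.45
ee_pos: [0.4484, 0.1672, 0.0622]
orientation: [0.707, -0.001, 0.707, 0.0]
contact_force: [0.0, 0.6, 0.2]
opening: 0.0855
```

send_rows(moves=[{"dp": [0, 0, 0], "turn": [0, 0, 0]}, {"dp": [0, 0, 0], "turn": [0, 0, 0]}, {"dp": [0, 0, 0], "turn": [0, 0, 0]}, {"dp": [0, 0, 0], "turn": [0, 0, 0]}, {"dp": [0, 0, 0], "turn": [0, 0, 0]}], gripper=1)

```text
clock: 15.08
ee_pos: [0.449, 0.1673, 0.0631]
orientation: [0.708, -0.001, 0.706, 0.0]
contact_force: [-0.8, -0.7, 5.4]
opening: 0.0324
```

send_rows(moves=[{"dp": [-2, 0, 0], "turn": [0, 0, 0]}, {"dp": [-7, 0, 0], "turn": [0, 0, 0]}, {"dp": [-13, 0, 0], "turn": [0, 0, 0]}, {"dp": [-18, 0, 0], "turn": [0, 0, 0]}, {"dp": [-18, 0, 0], "turn": [0, 0, 0]}])

```text
clock: 15.7
ee_pos: [0.4504, 0.1677, 0.2472]
orientation: [0.71, -0.001, 0.704, 0.0]
contact_force: [-0.1, -0.5, -1.1]
opening: 0.0324
```

send_rows(moves=[{"dp": [0, -5, 4.2], "turn": [0, 0.006, 0]}, {"dp": [0, -10, 8.4], "turn": [0, 0.006, 0]}, {"dp": [0, -15, 12.6], "turn": [0, 0.006, 0]}, {"dp": [0, -20.1, 16.8], "turn": [0, 0.006, 0]}, {"dp": [0, -20.1, 16.8], "turn": [0, 0.006, 0]}])

```text
clock: 16.32
ee_pos: [0.6194, -0.0362, 0.2453]
orientation: [0.707, 0.001, 0.708, -0.001]
contact_force: [-0.5, 0.2, -2.2]
opening: 0.0325
```

Down to about 0.099 first.

send_rows(moves=[{"dp": [3, 0.25, 0], "turn": [0, 0, 0]}, {"dp": [7, 0.25, 0], "turn": [0, 0, 0]}, {"dp": [11, 0.25, 0], "turn": [0, 0, 0]}, {"dp": [14.4, 0.25, 0], "turn": [0, 0, 0]}, {"dp": [14.4, 0.25, 0], "turn": [0, 0, 0]}])

```text
clock: 16.95
ee_pos: [0.6162, -0.0322, 0.0975]
orientation: [0.704, 0.001, 0.71, 0.0]
contact_force: [-0.6, -0.9, -0.9]
opening: 0.0323
```

send_rows(moves=[{"dp": [0.4, -0.12, 0.33], "turn": [0, -0.004, 0]}, {"dp": [0.9, -0.12, 0.33], "turn": [0, -0.008, 0]}, {"dp": [1.25, -0.12, 0.33], "turn": [0, -0.008, 0]}, {"dp": [1.3, -0.12, 0.33], "turn": [0, -0.008, 0]}, {"dp": [1.3, -0.12, 0.33], "turn": [0, -0.008, 0]}])

```text
clock: 17.58
ee_pos: [0.6195, -0.0334, 0.0848]
orientation: [0.707, 0.001, 0.707, 0.0]
contact_force: [0.2, 0.4, -1.6]
opening: 0.0322
```

send_rows(moves=[{"dp": [0.05, 0, 0], "turn": [0, 0, 0]}, {"dp": [0.05, 0, 0], "turn": [0, 0, 0]}, {"dp": [0.05, 0, 0], "turn": [0, 0, 0]}, {"dp": [0.05, 0, 0], "turn": [0, 0, 0]}, {"dp": [0.05, 0, 0], "turn": [0, 0, 0]}], gripper=-1)

```text
clock: 18.2
ee_pos: [0.6195, -0.0335, 0.0843]
orientation: [0.707, 0.001, 0.707, 0.0]
contact_force: [0.1, -0.8, 0.3]
opening: 0.0854
```

send_rows(moves=[{"dp": [-2, 0, 0], "turn": [0, 0, 0]}, {"dp": [-6, 0, 0], "turn": [0, 0, 0]}, {"dp": [-10, 0, 0], "turn": [0, 0, 0]}, {"dp": [-13, 0, 0], "turn": [0, 0, 0]}, {"dp": [-13, 0, 0], "turn": [0, 0, 0]}])

```text
clock: 18.82
ee_pos: [0.6211, -0.0341, 0.2189]
orientation: [0.709, 0.001, 0.705, -0.0]
contact_force: [0.4, -0.0, 0.3]
opening: 0.0848
```

send_rows(moves=[{"dp": [0, 1, -5], "turn": [0, 0.003, 0]}, {"dp": [0, 2, -10], "turn": [0, 0.003, 0]}, {"dp": [0, 2.9, -15], "turn": [0, 0.003, 0]}, {"dp": [1, 2.9, -18.8], "turn": [0, 0.003, 0]}, {"dp": [4, 2.9, -18.8], "turn": [0, 0.003, 0]}])

```text
clock: 19.45
ee_pos: [0.4327, -0.0049, 0.179]
orientation: [0.71, 0.0, 0.705, -0.001]
contact_force: [0.8, -0.4, -0.2]
opening: 0.0858
```

Run:
```python
from h import *
p,d,W=world("scene");bells("scene",{'b4':(335,190,370,236),'b3':(303,185,335,240),'b2':(268,185,302,240),'master':(200,206,238,260)},p,W);cv2.imwrite('pics/s3.png',p[...,::-1])
```

```text
scene b4 ztop 0.0897 mid [0.6   0.154] enc [599.9 155.2] r 15.7 67
scene b3 ztop 0.1037 mid [0.6071 0.0611] enc [606.6  61.6] r 17.1 82
scene b2 ztop 0.1177 mid [ 0.6197 -0.0336] enc [619.6 -33.8] r 18.3 107
scene master ztop 0.1459 mid [ 0.6394 -0.2248] enc [ 638.5 -225.1] r 21.3 152
```

View pics/s3.png

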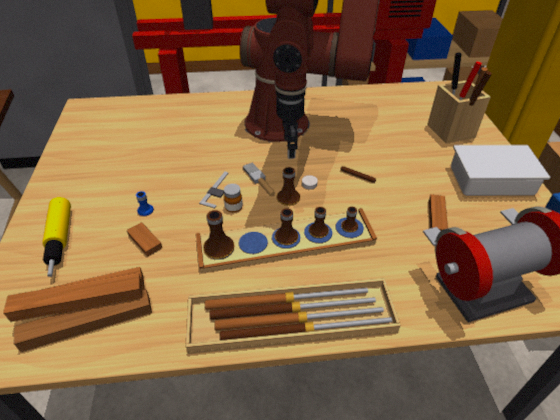

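Bells 2, 3 and 4 stand at (286,232), (319,228) and (350,223), all within about 3 mm. Last one is bell_1.

send_rows(moves=[{"dp": [1, 0, 0], "turn": [0, 0.005, 0]}, {"dp": [5, 0, 0], "turn": [0, 0.005, 0]}, {"dp": [9, 0, 0], "turn": [0, 0.005, 0]}, {"dp": [10.3, 0, 0], "turn": [0, 0.005, 0]}, {"dp": [10.3, 0, 0], "turn": [0, 0.005, 0]}])

```text
clock: 20.12
ee_pos: [0.4315, -0.0042, 0.0711]
orientation: [0.705, 0.001, 0.709, -0.0]
contact_force: [-0.2, 0.1, 0.9]
opening: 0.0855
```

send_rows(moves=[{"dp": [0, 0, 0], "turn": [0, 0, 0]}, {"dp": [0, 0, 0], "turn": [0, 0, 0]}, {"dp": [0, 0, 0], "turn": [0, 0, 0]}, {"dp": [0, 0, 0], "turn": [0, 0, 0]}, {"dp": [0, 0, 0], "turn": [0, 0, 0]}], gripper=1)

```text
clock: 20.75
ee_pos: [0.4321, -0.0045, 0.0723]
orientation: [0.706, 0.001, 0.708, -0.0]
contact_force: [-1.2, -0.1, 4.6]
opening: 0.0359
```

send_rows(moves=[{"dp": [-2, 0, 0], "turn": [0, 0, 0]}, {"dp": [-7, 0, 0], "turn": [0, 0, 0]}, {"dp": [-13, 0, 0], "turn": [0, 0, 0]}, {"dp": [-19, 0, 0], "turn": [0, 0, 0]}, {"dp": [-19, 0, 0], "turn": [0, 0, 0]}])

```text
clock: 21.38
ee_pos: [0.4346, -0.0052, 0.2674]
orientation: [0.708, -0.0, 0.706, -0.001]
contact_force: [0.6, -0.3, -1.5]
opening: 0.0355
```

send_rows(moves=[{"dp": [0, -3, 4.9], "turn": [0, 0, 0]}, {"dp": [0, -6.1, 9.8], "turn": [0, 0, 0]}, {"dp": [0, -9.2, 14.6], "turn": [0, 0, 0]}, {"dp": [0, -12.2, 19.5], "turn": [0, 0, 0]}, {"dp": [0, -12.2, 19.5], "turn": [0, 0, 0]}])

```text
clock: 22.0
ee_pos: [0.6307, -0.1295, 0.262]
orientation: [0.706, 0.002, 0.708, -0.001]
contact_force: [0.5, -0.1, -0.7]
opening: 0.0356
```

send_rows(moves=[{"dp": [3, 0.2, 0], "turn": [0, 0, 0]}, {"dp": [7, 0.2, 0], "turn": [0, 0, 0]}, {"dp": [11, 0.2, 0], "turn": [0, 0, 0]}, {"dp": [15, 0.2, 0], "turn": [0, 0, 0]}, {"dp": [15, 0.2, 0], "turn": [0, 0, 0]}])

```text
clock: 22.62
ee_pos: [0.6271, -0.1257, 0.1085]
orientation: [0.704, 0.002, 0.711, 0.0]
contact_force: [-0.3, 0.6, -0.9]
opening: 0.0354
```

send_rows(moves=[{"dp": [0.4, -0.15, 0.25], "turn": [0, -0.004, 0]}, {"dp": [0.9, -0.15, 0.25], "turn": [0, -0.008, 0]}, {"dp": [1.3, -0.15, 0.25], "turn": [0, -0.008, 0]}, {"dp": [1.4, -0.15, 0.25], "turn": [0, -0.008, 0]}, {"dp": [1.4, -0.15, 0.25], "turn": [0, -0.008, 0]}])

```text
clock: 23.25
ee_pos: [0.6296, -0.1272, 0.0946]
orientation: [0.707, 0.002, 0.708, 0.0]
contact_force: [0.3, 0.2, -1.8]
opening: 0.0356
```

send_rows(moves=[{"dp": [0.1, 0, 0], "turn": [0, 0, 0]}, {"dp": [0.1, 0, 0], "turn": [0, 0, 0]}])

```text
clock: 23.5
ee_pos: [0.6296, -0.1273, 0.0937]
orientation: [0.707, 0.002, 0.708, 0.0]
contact_force: [0.6, -0.3, -1.6]
opening: 0.0355
```

send_rows(moves=[{"dp": [0, 0, 0], "turn": [0, 0, 0]}, {"dp": [0, 0, 0], "turn": [0, 0, 0]}, {"dp": [0, 0, 0], "turn": [0, 0, 0]}, {"dp": [0, 0, 0], "turn": [0, 0, 0]}, {"dp": [0, 0, 0], "turn": [0, 0, 0]}], gripper=-1)

```text
clock: 24.12
ee_pos: [0.6296, -0.1273, 0.0937]
orientation: [0.707, 0.002, 0.708, 0.0]
contact_force: [0.3, 0.5, -0.4]
opening: 0.0856
```

send_rows(moves=[{"dp": [-2, 0, 0], "turn": [0, 0, 0]}, {"dp": [-6, 0, 0], "turn": [0, 0, 0]}, {"dp": [-10, 0, 0], "turn": [0, 0, 0]}, {"dp": [-14, 0, 0], "turn": [0, 0, 0]}, {"dp": [-14, 0, 0], "turn": [0, 0, 0]}])

```text
clock: 24.75
ee_pos: [0.6315, -0.1285, 0.2394]
orientation: [0.709, 0.001, 0.705, -0.001]
contact_force: [0.6, -0.1, 0.5]
opening: 0.0853
```

send_rows(moves=[{"dp": [0, 0, -5], "turn": [0, 0, 0]}, {"dp": [0, 0, -10], "turn": [0, 0, 0]}, {"dp": [0, 0, -15], "turn": [0, 0, 0]}, {"dp": [0, 0, -19], "turn": [0, 0, 0]}, {"dp": [0, 0, -19], "turn": [0, 0, 0]}])

```text
clock: 25.38
ee_pos: [0.4399, -0.1278, 0.2389]
orientation: [0.709, 0.002, 0.705, -0.001]
contact_force: [0.0, 0.6, 0.5]
opening: 0.0855
```

Run:
```python
from h import *
p,d,W=world("scene");bells("scene",{'b4':(335,190,370,236),'b3':(303,185,335,240),'b2':(268,185,302,240),'b1':(238,185,266,255),'master':(200,206,236,260)},p,W);cv2.imwrite('pics/s4.png',cv2.resize(p[150:290,170:420,::-1],None,fx=3,fy=3))
p,d,W=world("top");cv2.imwrite('pics/t4.png',p[...,::-1])
bells("top",{'b4':(180,172,214,212),'b3':(228,165,256,208),'b2':(266,160,293,205),'b1':(300,155,330,200),'master':(335,150,372,192)},p,W)
print(sensors.observe()['contact_force'])
```

```text
scene b4 ztop 0.0894 mid [0.6005 0.1537] enc [599.4 154.4] r 15.1 66
scene b3 ztop 0.1039 mid [0.6077 0.0613] enc [606.4  61.8] r 17.9 84
scene b2 ztop 0.1182 mid [ 0.6182 -0.0336] enc [618.5 -33.2] r 19.4 103
scene b1 ztop 0.1320 mid [ 0.6308 -0.1279] enc [ 630.7 -128.5] r 19.9 127
scene master ztop 0.1464 mid [ 0.6393 -0.2248] enc [ 639.3 -224. ] r 21.7 152
top b4 ztop 0.0932 mid [0.5978 0.1554] enc [597.6 154.6] r 14.8 107
top b3 ztop 0.1075 mid [0.6054 0.0621] enc [605.7  62.3] r 16.3 133
top b2 ztop 0.1215 mid [ 0.6177 -0.0321] enc [618.1 -32.7] r 17.7 165
top b1 ztop 0.7360 mid [ 0.47   -0.0887] enc [470.4 -88.7] r 11.2 207
top master ztop 0.7342 mid [ 0.4767 -0.106 ] enc [ 476.4 -103.3] r 10.6 275
[ 0.87892255 -0.59615739 -0.06887887]
```

View pics/s4.png

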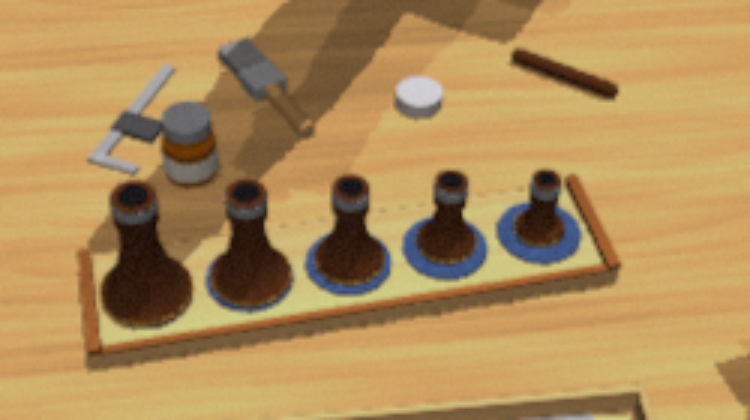

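All five stand in descending order, from the master at crop pixel (145,250) to bell_4 at (543,210). Each is centred within about 4 mm, the gripper is open and clear, and the master is unmoved. Handing in.

```bash
python3 -c "
from plant import workorder;print(workorder.finish_job())"
```

```text
the job is handed in; nothing more can be done
None
```

The job is handed in: bell_1 to bell_4 now stand on the four felts in falling size from the largest bell, with bell_4 at the far end. It took about 25 s of robot time.

- **Positions:** the last scene-camera picture put all four bells within about 4 mm of their disc centres. The worst was bell_3, 3–4 mm across the row.
- **Height and stance:** the tops read at the height expected with each foot on its felt, and all the bells look upright in the picture.
- **Largest bell:** it measured within about 1 mm of its start position in the scene camera.
- **Gripper:** it was open and clear of everything at the end.

**Checks that failed or disagreed:**
- The last top-camera check of bell_1 and the largest bell failed because the arm blocked the view (it read about 0.73 m high). Those two rest on the scene camera alone.
- The top camera read heights about 4 mm too high throughout.
- The two cameras differed by 1–3 mm in position.

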